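# Hold a spring clip open astride a catalogue divider

### The job

Lift the lid of the dark card-catalogue box by its brass knob until it rests back on its stop, and let go of it; then take the blue spring clip off the rim of the birch tray by squeezing its tails, and lower it, squeezed wide open, over the top edge of the orange divider in the box. Finish while holding it there, squeezed wide open, with one jaw about a centimetre down each side of the divider and the clip touching nothing in the box, so that I can slip a loan note in before it bites. Leave everything else on the shelf where it stands.

Things in the scene. Friction and masses are not known exactly. Their poses are not given: they have to be found in the camera images.
- box: dark wooden card-catalogue box, fixed to the shelf, either the left or the right of the two containers. 121 mm deep (its x) by 230 mm long (its y); open-topped body 55 mm high with 5 mm walls and floor, 104 mm high with the lid shut. Origin: centre of its underside; z up, x away from the robot (towards the hinge), yaw up to 0.25 rad. Inside, filed along y, stand blocks of white cards whose tops are 79 mm above the shelf, and three dividers in slots at y = -60, 0 and +60 mm.
- lid (a joint): angle of the box's lid, rad: 0 shut, 1.83 resting back on its stop (about 105 degrees, against the 16 mm wooden rail behind the box). A 121 x 230 mm panel with a 49 mm deep skirt, 0.16 to 0.29 kg, hinged along the box's back top edge (parallel to the box's y); the knob side rises and goes over to the back. Left alone it falls shut below about 1.1 rad, past that it tips back on to its stop and stays. Knob needs about 0.7 to 1.3 N to lift.
- lid_knob (a point): centre of the grip of the round brass knob on the lid's front skirt: 16 mm diameter, sticking out 30 mm (from the lid's front face towards the robot when shut, about straight up when open); this point is 18 mm out from the skirt's face, on the knob's axis. 73 mm above the shelf when shut. Moves with the lid; its own x axis is along the knob, towards the lid. Pinched across the box's y direction it can turn between the pads as the lid swings.
- lid_hinge (a point): middle of the lid's hinge line, at the box's back top edge (box frame x = +60.5 mm, z = 55 mm); the hinge line runs along the box's y. Knob point lies 139 mm in front of and 18 mm above it when shut.
- clip: blue spring clip, 28 mm wide, 75 mm tall, about 40 g, two halves on a steel pivot: rubber jaws below, flat finger tails above. This is half a. Origin: between the jaw tips at their lower edge; as parked, z is up (tails up), x across the clip from tail b to tail a (the direction to squeeze along), y along the pivot. The pivot (coil radius 6 mm) lies 36 mm above the jaw tips. It stands biting on the front rim (5 mm thick) of the tray, its jaw tips 16 mm below the rim's top.
- clip_jaw (a joint): opening of the clip, rad: about 0 as it bites the 5 mm rim, -0.14 with the jaws shut on nothing, 0.56 squeezed fully (tails then parallel, 26 mm over their outer faces, jaws 25 mm apart, a firm stop inside the clip). A spring closes it: squeezing takes about 8 N at the start and 10 N fully open at the tail points; 25 to 40 N of grip holds it firmly on its stop without harm.
- tail_a (a point): centre of the outer face of the clip's tail a, where to squeeze; 23 mm above the pivot and 98 mm above the shelf as parked, 28 mm above the pivot when squeezed. Each tail's face is 26 mm wide and 38 mm tall, its top 13 mm above this point. The two tail points are about 40 mm apart as parked, 26 mm squeezed.
- tail_b (a point): the same on the opposite tail b.
- tip_a (a point): lower inner edge of jaw a, middle of its 28 mm width: the end of the rubber jaw pad, which is 4 mm thick and 10 mm high.
- tip_b (a point): the same on the opposite jaw b.
- divider_orange: the orange divider: stiff upright sheet, 105 mm along its x, 4 mm thick along its y, 92 mm high, fixed in the box in any of the three slots (the other two dividers are grey and white). Hidden under the lid until that is opened. Origin: centre of its underside, on the box's inner floor.
- divider_orange_edge (a point): middle of the orange divider's top edge, 97 mm above the shelf, 18 mm above the tops of the card blocks; axes as the divider: x along the edge, y across it, z up.
- divider_grey: grey divider of the same size, in another slot.
- divider_white: white divider of the same size, in another slot.
- tray: birch plywood accessory tray, fixed to the shelf, 110 mm (its x) by 150 mm (its y), 55 mm high, 5 mm walls. Origin: centre of its underside. The clip is parked on its front (-x) wall.
- mug: blue ceramic mug, 95 mm high, 82 mm across, origin at its underside; leave alone.
- record_weight: chrome record weight, 76 mm across, 54 mm high, origin at its underside; leave alone.
- cleaner: amber cleaner bottle, 44 mm across, 110 mm high, origin at its underside; leave alone.
- record_brush: aluminium record brush, 40 x 95 mm, 30 mm high, origin at its underside; leave alone.
- cartridge_case: small clear and black cartridge case, 40 x 28 x 17 mm, lying in the tray; leave alone.
- spindle_cap: yellow plastic spindle cap, 38 mm across, 22 mm high, lying in the tray; leave alone.
Mind the look-alikes: they are no part of the job. What is meant by the tray is not pink, and is the larger of those in its own colour. There is more than one size of the clip; the one meant has the size given above.

How it is judged:
By the outcome, as a careful person would: the job done as asked, in the order asked, and still so for the second after the job is handed in, while the arm keeps its last pose, push and grip.
It also fails if it takes over 58 s, if anything falls off the work surface, if the arm or the gripper's body presses on something with over 40 N, if the wrist force passes 120 N, or if a joint passes its speed limit or range.

### The arm

A 6-joint arm with a two-finger parallel gripper is mounted at the origin on the work surface. World frame = base frame: x ahead of the robot, y to its left, z up, the work surface at z = 0. Lengths are in m, angles in rad, forces in N, time in s.
With the tool pointing down it reaches from about 0.275 to 0.75 m from the base axis. Payload 10.2 kg.
Tool frame: the origin (TCP) lies midway between the tips of the shut fingers; the grasp point (between the pads) lies 19 mm behind it; z points along the fingers, y is the direction in which the jaws open and shut (so a half turn about z gives the same grasp; the last joint's range is limited). The gripper opens to 88 mm and grips with 3 to 60 N. Pads are 18 mm wide; open, the fingers measure 123 mm over their backs; the gripper's body (75 mm by 187 mm) begins 45 mm behind the grasp point.
Start: joints at [1.046, 0.313, 1.498, -0, 1.331, -0.223], TCP at [0.156, 0.501, 0.239] pointing down, gripper open.
Joint ranges: [-2.94, 2.94], [-0.97, 2.17], [0.19, 2.56], [-1.23, 4.37], [0.02, 3.11], [-2.88, 2.88]. Speed limits (rad/s): [2.39, 2.39, 3.01, 3.14, 3.14, 3.14].

### API

Orientations are given as a 3x3 rotation matrix whose columns are the frame's x, y, z axes.
In Python, from rig import * gives the robot as it stands.
- The arm moves only by the tool step_arm, never from a script. Its argument "plan" is a list of rows, each a list of 3 entries, a list of its own where there are three numbers: the finger opening in mm, from 0 to 88.1, then the shift along the world's x, y, z in units of 50 mm (1.0 is 50 mm), then the turn about the world's z in rad. A call has 1 to 20 rows; each row shifts and turns the commanded pose from where the row before left it; what a row does not reach is not made up. A row lasts 1/8 s, in which the tool goes at most 62.5 mm and 10.7 degrees, less where a joint would pass 70% of its speed; a pose out of reach is approached as far as the arm can. A call is refused whole if a number of a shift passes 1 or a number of a turn 0.188, either way. A call with a gripper value outside its range is refused whole. The fingers move at their own pace and stop on an object; the grip force is fixed at half the most. Time passes only in rows, so rows that do not move let the fingers close. It gives the time, the measured TCP pose, the force and the opening at its end, in the units of the state.
- state(): the state, without advancing time (a new reading comes with each control period).
- snapshot(name): name is "side" or "top"; returns the picture (384x512x3 uint8, blue, green, red); there is no depth.
- calibration(name): a dict with "fovy" (degrees; the focal length in pixels is half the picture's height over the tangent of half this angle, whatever the lens; pixels are square), "cx", "cy" (the principal point, pixels), "D" ([k1, k2, p1, p2, k3] as OpenCV has them; the pictures are not rectified), "pose" (4x4, takes a point from camera to world coordinates). Camera axes: x right, y down, z forward; pixel columns grow to the right and rows downward; lengths in m; the calibration is good to about 2 mm. A picture is of the moment at which its call begins. calibration takes no time and is no camera call.
- finish_job(): hands the job in, once; it reports no verdict.
The state is a dict: "t": time; "joints": joint angles; "qd": joint speeds; "joint_efforts": joint torques, N m; "eef_pos": TCP position; "tool_rot": TCP orientation; "force": force on the tool from outside, world axes, zero at the start; "ft_torque": the same for the moment, N m; "finger_gap": opening from 0.0 (shut) to 1.0 (fully open).
Only numpy, scipy, OpenCV 4.12 (cv2) and the standard library are available. Lean on these libraries where they do the work, as an engineer would, in place of code of your own. Each camera call takes 0.05 s, during which the arm holds its last target.

## Working session

There is one attempt and no reset: what is moved stays moved. The work goes in short steps, Python scripts to look and compute and a tool call to move; the robot and the scene stay as the last step left them, time stands still between calls to the robot, and variables do not carry over. Pictures are saved under pics/ and viewed, and the job is handed in when it is done.

Besides the shell and the picture viewer there is one more tool, called after "Emit:" as name(argument=value, ...), one argument or row to a line, values as JSON. step_arm: Moves the arm, as the interface text tells. Its arguments: {"type":"object","properties":{"plan":{"type":"array","items":{"type":"array"}}},"required":["plan"]}

```bash
mkdir -p pics; ls
python3 - <<'E'
from rig import *
import cv2
for n in ("side","top"):
    cv2.imwrite(f"pics/{n}0.png",snapshot(n)); c=calibration(n); print(n,c)
s=state(); print(s)
E
```

```text
pics
side {'fovy': 50.49867099920641, 'cx': 261.48825757721244, 'cy': 188.03687375745437, 'D': array([-0.12767862,  0.        ,  0.        ,  0.        ,  0.        ]), 'pose': array([[ 0.99798996, -0.04014759,  0.04903282,  0.38855097],
       [-0.06185062, -0.78559964,  0.61563601, -0.76371006],
       [ 0.01380386, -0.61743127, -0.78650371,  1.00335959],
       [ 0.        ,  0.        ,  0.        ,  1.        ]])}
top {'fovy': 42.20270239505973, 'cx': 252.969016757438, 'cy': 199.24837439684651, 'D': array([-0.07508339,  0.        ,  0.        ,  0.        ,  0.        ]), 'pose': array([[ 1.24514654e-03, -9.81971886e-01,  1.89022920e-01,
         1.50391802e-01],
       [-9.99751454e-01, -5.42993198e-03, -2.16227930e-02,
        -3.21349941e-03],
       [ 2.22593564e-02, -1.88949016e-01, -9.81734582e-01,
         1.68257588e+00],
       [ 0.00000000e+00,  0.00000000e+00,  0.00000000e+00,
         1.00000000e+00]])}
{'t': 0.1, 'joints': array([ 1.04557180e+00,  3.13360937e-01,  1.49834128e+00, -9.15826370e-06,
        1.33098548e+00, -2.23403846e-01]), 'qd': array([-6.72253058e-04,  9.10644858e-05, -1.41034600e-03, -8.74249511e-05,
       -3.35391520e-03,  2.04503230e-03]), 'joint_efforts': array([ 2.24452262e-03, -4.02815259e+01, -2.52640110e+01,  6.95708650e-02,
        3.42831400e-02, -4.88614273e-05]), 'eef_pos': array([0.15596759, 0.50107516, 0.2382427 ]), 'tool_rot': array([[-9.54797443e-01,  2.97256707e-01, -5.41365717e-04],
       [ 2.97257107e-01,  9.54796997e-01, -9.51904734e-04],
       [ 2.33934295e-04, -1.06980101e-03, -9.99999400e-01]]), 'force': array([-0.49688844, -0.07805423,  0.85103192]), 'ft_torque': array([-0.01072815,  0.02639743,  0.03723788]), 'finger_gap': 0.9961853446435543}
```

View pics/side0.png

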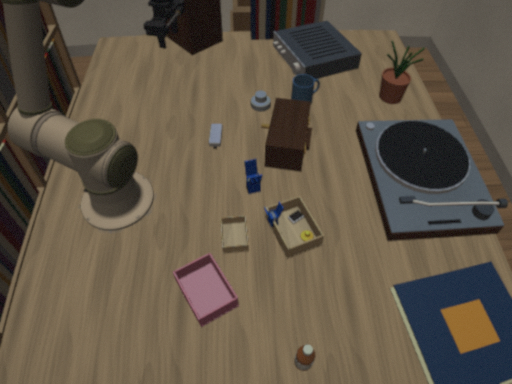

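View pics/top0.png

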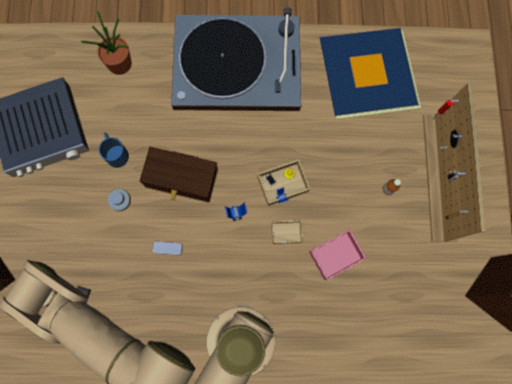

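```bash
cat > h.py <<'E'
from rig import *
import numpy as np, cv2
def cam(n):
    c=calibration(n); f=192/np.tan(np.radians(c['fovy']/2))
    K=np.array([[f,0,c['cx']],[0,f,c['cy']],[0,0,1.]]); T=np.linalg.inv(c['pose'])
    return K,np.array(c['D']),T,c['pose']
def proj(n,P):
    K,D,T,_=cam(n); P=np.atleast_2d(np.asarray(P,float))
    return cv2.projectPoints(P,cv2.Rodrigues(T[:3,:3])[0],T[:3,3],K,D)[0][:,0]
def onz(n,uv,z):
    K,D,_,M=cam(n); uv=np.atleast_2d(np.asarray(uv,float)); z=np.broadcast_to(z,len(uv))
    d=cv2.undistortPoints(uv[:,None],K,D)[:,0]; r=np.c_[d,np.ones(len(d))]@M[:3,:3].T
    return M[:3,3]+r*((z-M[2,3])/r[:,2])[:,None]
def crop(img,name,x0,y0,w,h,s):
    c=cv2.resize(img[y0:y0+h,x0:x0+w],None,fx=s,fy=s,interpolation=cv2.INTER_CUBIC)
    st=10 if s>=5 else 20
    for x in range((x0+st-1)//st*st,x0+w,st):
        cv2.line(c,(int((x-x0+.5)*s),0),(int((x-x0+.5)*s),6),(0,255,255),1); cv2.putText(c,str(x),(int((x-x0+.5)*s)-10,16),0,.35,(0,255,255),1)
    for y in range((y0+st-1)//st*st,y0+h,st):
        cv2.line(c,(0,int((y-y0+.5)*s)),(6,int((y-y0+.5)*s)),(0,255,255),1); cv2.putText(c,str(y),(8,int((y-y0+.5)*s)+4),0,.35,(0,255,255),1)
    cv2.imwrite(f"pics/{name}.png",c)
E
python3 - <<'E'
from h import *
t=cv2.imread('pics/top0.png'); s=cv2.imread('pics/side0.png')
crop(t,'t1',130,140,100,75,8); crop(t,'t2',220,150,100,75,8)
crop(s,'s1',240,85,90,70,8); crop(s,'s2',235,150,100,75,8)
E
```

```text
(no output)
```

View pics/t1.png

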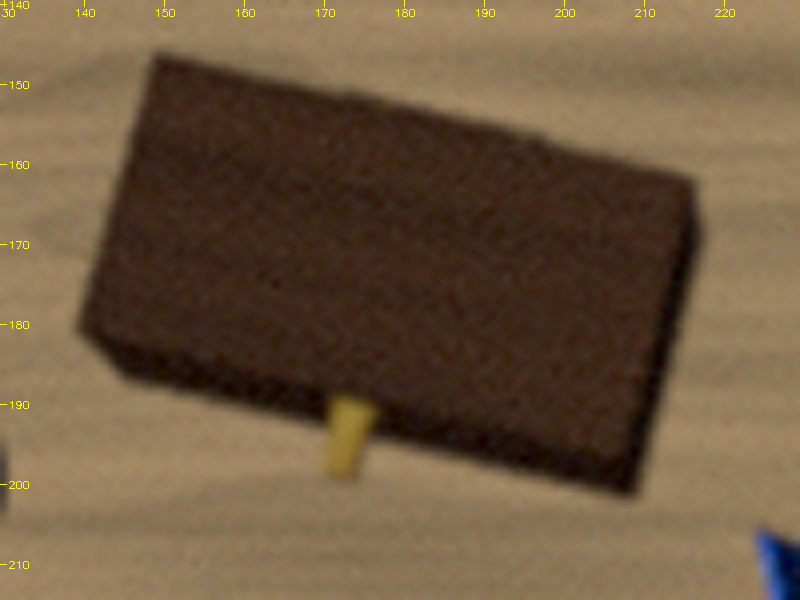

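View pics/t2.png

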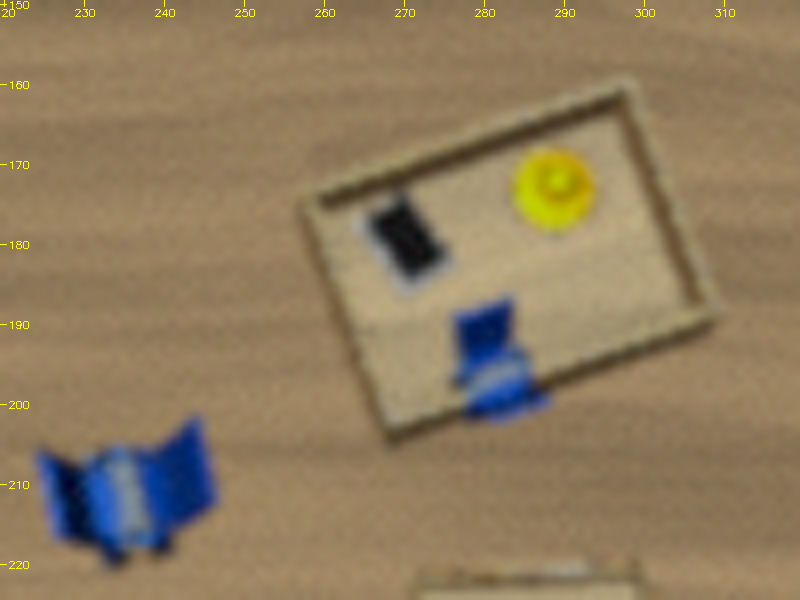

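View pics/s1.png

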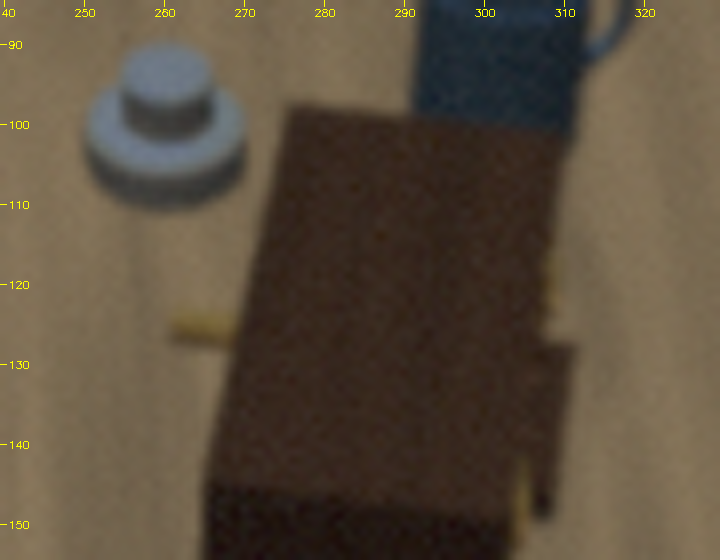

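View pics/s2.png

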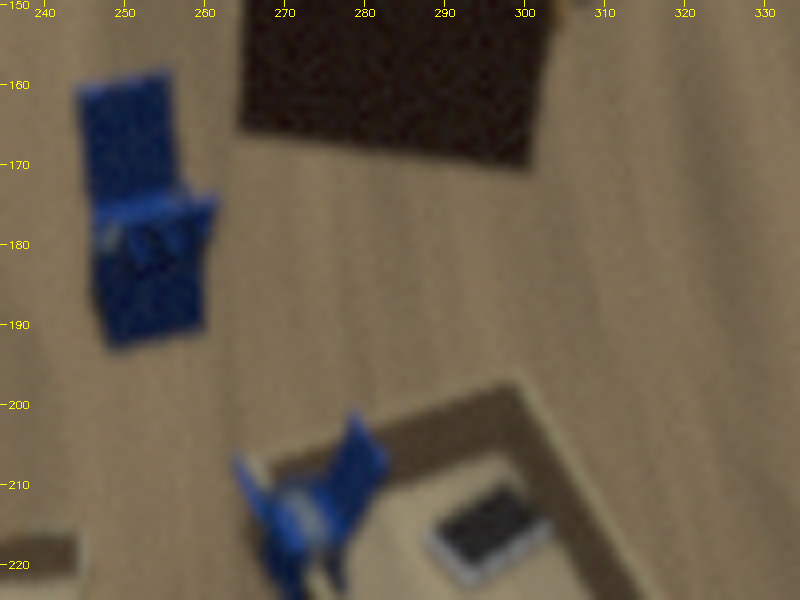

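```bash
cat > fit.py <<'E'
from h import *
from scipy.optimize import least_squares
def rig2(x,y,th,L):
    c,s=np.cos(th),np.sin(th); L=np.atleast_2d(L); return np.c_[x+c*L[:,0]-s*L[:,1], y+s*L[:,0]+c*L[:,1], L[:,2]]
def fit(obs,x0):
    # obs: list of (cam, local pts, px)
    f=lambda p: np.concatenate([(proj(n,rig2(*p,L))-px).ravel() for n,L,px in obs])
    r=least_squares(f,x0); return r.x,f(r.x).reshape(-1,2)
E
python3 - <<'E'
from fit import *
C=lambda a,s,x0,y0: np.array(a,float)/s+[x0-.5,y0-.5]
bx,by=.0605,.115
top=[[bx,by,.104],[bx,-by,.104],[-bx,-by,.104],[-bx,by,.104]]
kn=[[-bx-.030,0,.073]]
tb=C([(155,55),(695,180),(632,497),(80,328)],8,130,140)
sb=C([(288,102),(562,130),(210,483)],8,240,85)
kt=C([(340,478)],8,130,140); ks=C([(172,328)],8,240,85)
side=np.array(top)[[0,0,0]]; side=np.array([top[3],top[0],top[2]])
for o in ([('top',top,tb)],[('side',side,sb)],[('top',top,tb),('side',side,sb),('top',kn,kt),('side',kn,ks)]):
    p,r=fit(o,[.4,.2,0]); print(p.round(4)); print(r.round(1).tolist())
tx,ty=.055,.075
tr=[[tx,ty,.055],[tx,-ty,.055],[-tx,-ty,.055],[-tx,ty,.055]]
tt=C([(303,200),(632,80),(718,310),(390,443)],8,220,150)
p,r=fit([('top',tr,tt)],[.4,-.1,0.3]); print('tray',p.round(4)); print(r.round(1).tolist())
E
```

```text
[ 0.5419  0.206  -0.2477]
[[0.9, 0.4], [0.7, 1.7], [-1.2, -2.8], [-0.4, 0.9]]
[ 0.5512  0.2088 -0.2062]
[[-0.5, -0.0], [0.4, 0.3], [0.1, -0.2]]
[ 0.546   0.2065 -0.2368]
[[0.5, -0.5], [0.5, 0.0], [-1.0, -4.4], [-0.4, 0.1], [-0.9, 0.2], [-0.0, 1.2], [-2.6, -0.2], [0.0, 0.2], [-1.0, 0.0]]
tray [ 0.5245 -0.1413  0.3639]
[[-0.6, -0.2], [-0.5, -0.2], [0.9, 0.8], [0.3, -0.4]]
```

Run:
```python
from fit import *
C=lambda a,s,x0,y0: np.array(a,float)/s+[x0-.5,y0-.5]
bx,by=.0605,.115
top=[[bx,by,.104],[bx,-by,.104],[-bx,by,.104]]
bot=[[-bx,by,0],[-bx,-by,0],[bx,-by,0]]
kn=[[-bx-.030,0,.073]]
tb=C([(155,55),(695,180),(80,328)],8,130,140)
tbo=C([(125,378),(632,497),(700,235)],8,130,140)
sb=C([(288,102),(562,130),(210,483)],8,240,85)
kt=C([(340,478)],8,130,140); ks=C([(172,328)],8,240,85)
side=np.array([top[2],top[0],[-bx,-by,.104]])
sbot=[[-bx,-by,0],[bx,-by,0]]; sbp=C([(240,130),(530,168)],8,235,150)
T=[('top',top,tb),('top',bot,tbo),('top',kn,kt)]; S=[('side',side,sb),('side',sbot,sbp),('side',kn,ks)]
for o in (T,S,T+S):
    p,r=fit(o,[.4,.2,0]); print(p.round(4)); print(r.round(1).tolist())
img=snapshot('top')
print(rig2(*p,[[-bx-.018,0,.073],[-bx-.03,0,.073],[bx,0,.055]]))
```

```text
[ 0.5474  0.208  -0.2276]
[[-0.2, -0.7], [-0.1, -0.7], [-0.8, -0.0], [-0.3, 0.5], [0.8, 0.8], [0.8, 0.3], [-0.2, -0.1]]
[ 0.5502  0.2104 -0.2138]
[[-0.5, -0.4], [0.3, 0.1], [-0.5, -0.7], [0.1, 0.7], [0.6, 0.5], [0.1, -0.4]]
[ 0.5488  0.2087 -0.221 ]
[[-0.6, -0.9], [-0.3, -1.4], [-0.9, -0.2], [-0.4, 0.4], [0.8, 0.2], [0.6, -0.3], [-0.2, -0.5], [-0.7, -0.1], [0.2, 0.5], [-1.2, -0.4], [-0.6, 1.0], [-0.0, 1.0], [-0.2, -0.2]]
[[0.472218   0.22589365 0.073     ]
 [0.46050996 0.2285246  0.073     ]
 [0.6078361  0.19541855 0.055     ]]
```

Emit:
step_arm(
  plan=[
    [50,[0.63,-0.55,-0.1],0.008],
    [50,[0.63,-0.55,-0.1],0.008],
    [50,[0.63,-0.55,-0.1],0.008],
    [50,[0.63,-0.55,-0.1],0.008],
    [50,[0.63,-0.55,-0.1],0.008],
    [50,[0.63,-0.55,-0.2],0.008],
    [50,[0.63,-0.55,-0.2],0.008],
    [50,[0.63,-0.55,-0.2],0.008],
    [50,[0.63,-0.55,-0.3],0.008],
    [50,[0.62,-0.54,-0.3],0.008],
    [50,[0,0,0],0],
    [50,[0,0,0],0],
  ],
)

```text
t: 1.65
eef_pos: [0.4701, 0.2272, 0.1538]
tool_rot: [[-0.976, 0.22, -0.0], [0.22, 0.976, 0.0], [0.0, 0.0, -1.0]]
force: [0.1, 0.3, 0.3]
finger_gap: 0.565
```

Run:
```python
from h import *
s=state(); print(s['t'],s['eef_pos'],s['tool_rot'][:,1],s['force'],s['finger_gap'])
t=snapshot('top'); d=snapshot('side'); crop(t,'t3',130,130,100,75,8); crop(d,'s3',210,80,110,80,7)
for n in('top','side'): print(n,proj(n,[s['eef_pos'],[.4722,.2259,.073]]))
```

```text
1.65 [0.47009552 0.22717894 0.15382126] [2.19977742e-01 9.75504890e-01 4.85568712e-05] [0.10452381 0.2932048  0.25422322] 0.5651756702994896
top [[168.76283882 190.8476046 ]
 [172.69418282 195.26537967]]
side [[264.1311015  106.7977483 ]
 [264.33392457 125.76562808]]
```

View pics/t3.png

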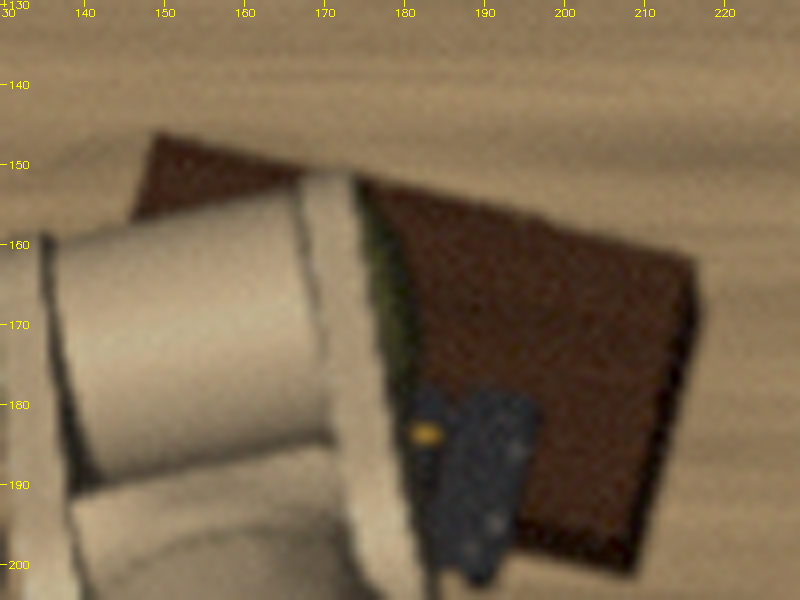

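View pics/s3.png

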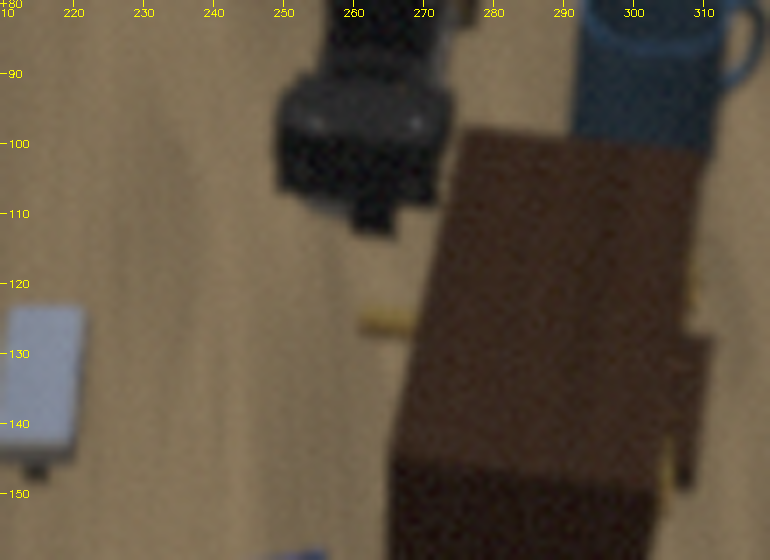

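Emit:
step_arm(
  plan=[
    [50,[0,-0.01,-0.5],0],
    [50,[0,-0.01,-0.5],0],
    [50,[0,0,-0.5],0],
    [50,[0,0,-0.31],0],
    [50,[0,0,0],0],
  ],
)

```text
t: 2.38
eef_pos: [0.47, 0.2261, 0.0629]
tool_rot: [[-0.976, 0.219, -0.001], [0.219, 0.976, -0.0], [0.001, -0.0, -1.0]]
force: [-0.9, 0.4, -0.3]
finger_gap: 0.568
```

Run:
```python
from h import *
s=state(); print(s['t'],s['eef_pos'],s['force'],s['finger_gap'])
d=snapshot('side'); crop(d,'s4',230,80,90,70,8)
print(proj('side',[s['eef_pos']]))
```

```text
2.375 [0.47002771 0.2261023  0.06288812] [-0.94997325  0.44391478 -0.29310428] 0.5681554511313797
[[263.62165784 127.97102161]]
```

View pics/s4.png

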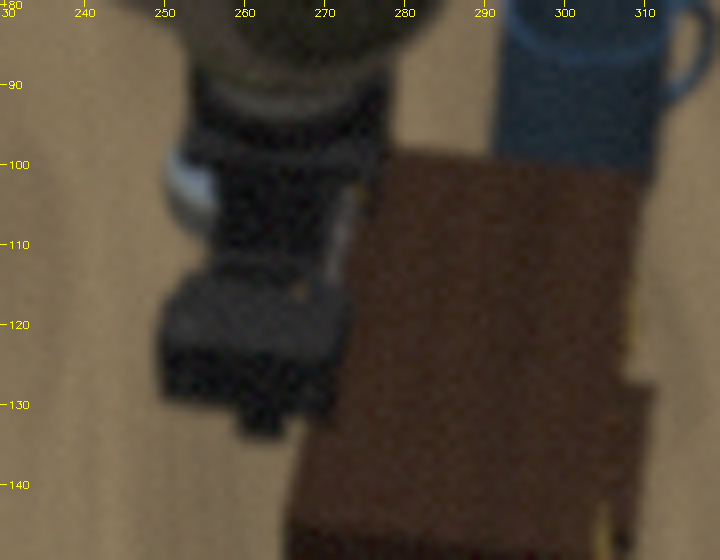

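Emit:
step_arm(
  plan=[
    [0,[0,0,0],0],
    [0,[0,0,0],0],
    [0,[0,0,0],0],
    [0,[0,0,0],0],
    [0,[0,0,0],0],
    [0,[0,0,0],0],
  ],
)

```text
t: 3.18
eef_pos: [0.4708, 0.2264, 0.0634]
tool_rot: [[-0.975, 0.22, 0.001], [0.22, 0.975, 0.001], [-0.001, 0.001, -1.0]]
force: [0.6, 5.0, -0.1]
finger_gap: 0.159
```

Run:
```python
from h import *
s=state(); print(s['t'],s['eef_pos'],s['force'],s['ft_torque'],s['finger_gap']*88.1)
p0=s['eef_pos']; u=np.array([np.cos(-.221),np.sin(-.221)])
# knob pos on arc
r=np.hypot(.141,.018); a0=np.arctan2(.018,.141)
prev=np.zeros(3)
for k in range(1,19):
    th=1.80*k/18
    dx=-r*np.cos(a0+th)+r*np.cos(a0); dz=r*np.sin(a0+th)-r*np.sin(a0)
    q=np.array([dx*u[0],dx*u[1],dz]); print(round(th,2),(q*20).round(3),((q-prev)*20).round(3)); prev=q
```

```text
3.175 [0.47080395 0.22639085 0.06343816] [ 0.60851323  4.9517066  -0.0748167 ] [ 0.72279326 -0.16381029 -0.06513918] 14.006575197702986
0.1 [ 0.049 -0.011  0.28 ] [ 0.049 -0.011  0.28 ]
0.2 [ 0.125 -0.028  0.553] [ 0.076 -0.017  0.273]
0.3 [ 0.227 -0.051  0.817] [ 0.102 -0.023  0.264]
0.4 [ 0.354 -0.08   1.07 ] [ 0.127 -0.029  0.252]
0.5 [ 0.505 -0.114  1.308] [ 0.151 -0.034  0.238]
0.6 [ 0.679 -0.153  1.529] [ 0.174 -0.039  0.222]
0.7 [ 0.873 -0.196  1.732] [ 0.194 -0.044  0.203]
0.8 [ 1.086 -0.244  1.914] [ 0.213 -0.048  0.182]
0.9 [ 1.316 -0.296  2.073] [ 0.23  -0.052  0.159]
1.0 [ 1.56  -0.351  2.207] [ 0.244 -0.055  0.135]
1.1 [ 1.816 -0.408  2.316] [ 0.256 -0.058  0.109]
1.2 [ 2.082 -0.468  2.399] [ 0.265 -0.06   0.082]
1.3 [ 2.354 -0.529  2.454] [ 0.272 -0.061  0.055]
1.4 [ 2.63  -0.591  2.48 ] [ 0.276 -0.062  0.027]
1.5 [ 2.907 -0.653  2.478] [ 0.277 -0.062 -0.002]
1.6 [ 3.183 -0.715  2.448] [ 0.276 -0.062 -0.03 ]
1.7 [ 3.454 -0.776  2.39 ] [ 0.271 -0.061 -0.058]
1.8 [ 3.719 -0.835  2.304] [ 0.264 -0.059 -0.086]
```

Emit:
step_arm(
  plan=[
    [0,[0.05,-0.01,0.28],0],
    [0,[0.08,-0.02,0.27],0],
    [0,[0.1,-0.02,0.26],0],
    [0,[0.13,-0.03,0.25],0],
    [0,[0.15,-0.03,0.24],0],
    [0,[0,0,0],0],
  ],
)

```text
t: 3.92
eef_pos: [0.4966, 0.2203, 0.1288]
tool_rot: [[-0.975, 0.22, 0.001], [0.22, 0.975, 0.001], [-0.001, 0.001, -1.0]]
force: [0.8, 5.0, -1.1]
finger_gap: 0.162
```

Run:
```python
from h import *
s=state(); print(s['t'],s['eef_pos'],s['force'],s['finger_gap']*88.1)
d=snapshot('side'); crop(d,'s5',220,50,110,85,7)
```

```text
3.925 [0.49655158 0.22032061 0.12882842] [ 0.84931643  4.98216778 -1.08790366] 14.299445114696779
```

View pics/s5.png

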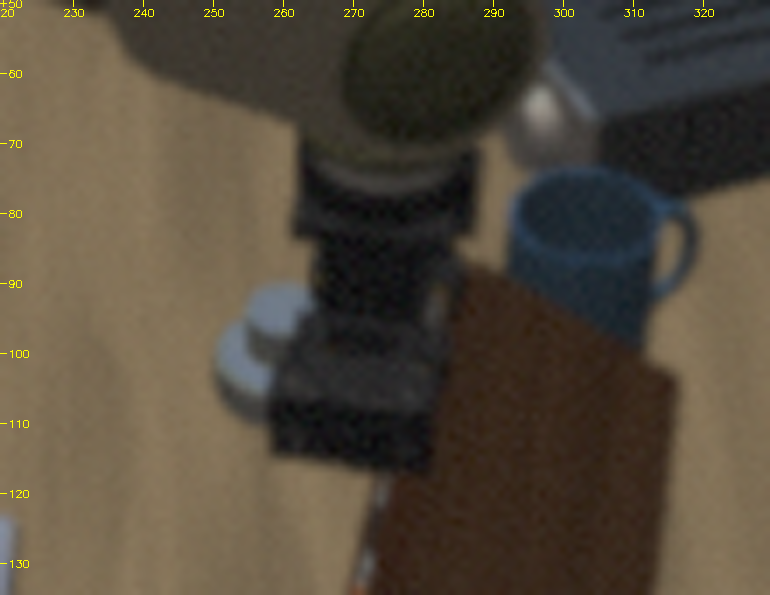

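Emit:
step_arm(
  plan=[
    [0,[0.17,-0.04,0.22],0],
    [0,[0.19,-0.04,0.2],0],
    [0,[0.21,-0.05,0.18],0],
    [0,[0.23,-0.05,0.16],0],
    [0,[0.24,-0.06,0.13],0],
    [0,[0.26,-0.06,0.11],0],
    [0,[0.26,-0.06,0.08],0],
    [0,[0.27,-0.06,0.06],0],
    [0,[0,0,0],0],
  ],
)

```text
t: 5.1
eef_pos: [0.5879, 0.1989, 0.1854]
tool_rot: [[-0.975, 0.22, 0.0], [0.22, 0.975, -0.0], [-0.0, -0.0, -1.0]]
force: [-0.7, 2.6, 2.7]
finger_gap: 0.164
```

Run:
```python
from h import *
s=state(); print(s['t'],s['eef_pos'],s['force'],s['finger_gap']*88.1)
d=snapshot('side'); crop(d,'s6',240,50,110,105,6)
```

```text
5.1 [0.58793825 0.19893502 0.18536092] [-0.69055012  2.57629204  2.65617607] 14.489499474957766
```

View pics/s6.png

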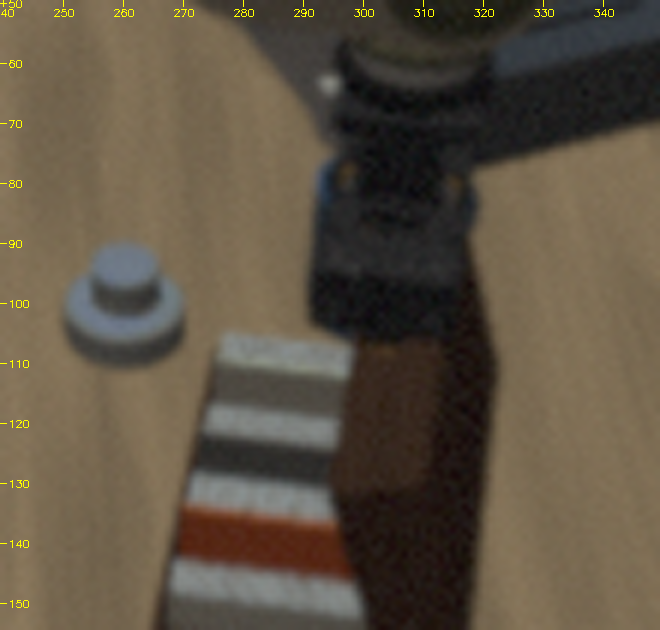

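Emit:
step_arm(
  plan=[
    [0,[0.27,-0.06,0.03],0],
    [0,[0.28,-0.06,0.0],0],
    [0,[0.28,-0.06,-0.03],0],
    [0,[0.27,-0.06,-0.06],0],
    [0,[0.2,-0.05,-0.06],0],
    [0,[0,0,0],0],
  ],
)

```text
t: 5.9
eef_pos: [0.6533, 0.1837, 0.1801]
tool_rot: [[-0.975, 0.221, 0.002], [0.221, 0.975, -0.002], [-0.003, -0.001, -1.0]]
force: [1.0, -2.0, 6.5]
finger_gap: 0.162
```

Emit:
step_arm(
  plan=[
    [45,[0,0,0],0],
    [45,[0,0,0],0],
    [45,[0,0,0],0],
    [45,[0,0,0],0],
    [45,[0,0,0.3],0],
    [45,[0,0,0.6],0],
    [45,[0,0,0.6],0],
    [45,[-0.2,0,0.3],0],
  ],
)

```text
t: 6.9
eef_pos: [0.6427, 0.1847, 0.2715]
tool_rot: [[-0.975, 0.22, 0.003], [0.22, 0.975, 0.0], [-0.003, 0.001, -1.0]]
force: [-0.6, 0.2, -0.4]
finger_gap: 0.503
```

Run:
```python
from h import *
s=state(); print(s['t'],s['eef_pos'],s['force'],s['finger_gap']*88.1)
d=snapshot('side'); crop(d,'s7',240,60,110,105,6)
```

```text
6.9 [0.64273183 0.18473777 0.27148432] [-0.58387648  0.1934519  -0.3795326 ] 44.338879986894206
```

View pics/s7.png

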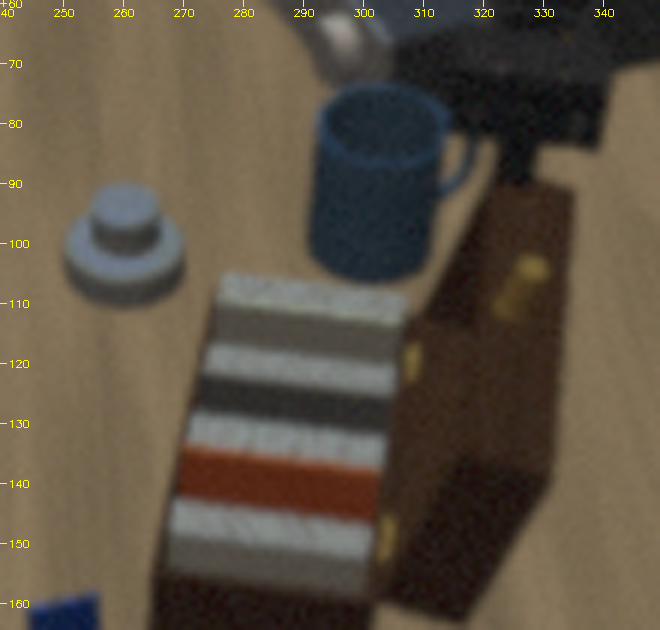

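Run:
```python
from fit import *
C=lambda a,s,x0,y0: np.array(a,float)/s+[x0-.5,y0-.5]
print('pivot top',onz('top',C([(497,370)],8,220,150),.080),'side',onz('side',C([(307,520)],8,235,150),.080))
print('tail a tops (top)',onz('top',C([(455,315),(515,297)],8,220,150),.111))
print('tail a tops (side)',onz('side',C([(355,412),(387,455)],8,235,150),.111))
print('tail b tops (side)',onz('side',C([(237,455),(252,520)],8,235,150),.111))
# tray frame
T=np.array([.5245,-.1413,.3639])
w=rig2(*T,[[-.0525,0,.055]])[0]; print('front wall mid',w)
b=[.5488,.2087,-.221]
e=rig2(*b,[[-.0525,-.058,.097],[.0525,-.058,.097],[-.0525,-.062,.097],[.0525,-.062,.097]])
print(proj('side',e)); print('orange obs side',onz('side',C([(184,445),(382,468)],6,240,60),.097),e)
t=snapshot('top'); crop(t,'t8',130,140,100,75,8); crop(t,'t9',250,150,60,55,11); s=snapshot('side'); crop(s,'s9',250,190,80,70,9)
```

```text
pivot top [[ 0.47119545 -0.13281044  0.08      ]] side [[ 0.4716397  -0.13477764  0.08      ]]
tail a tops (top) [[ 0.48756981 -0.11351006  0.111     ]
 [ 0.4951725  -0.13790144  0.111     ]]
tail a tops (side) [[ 0.48867932 -0.11240353  0.111     ]
 [ 0.49788251 -0.13088594  0.111     ]]
tail b tops (side) [[ 0.4473918  -0.12823536  0.111     ]
 [ 0.45061924 -0.15492872  0.111     ]]
front wall mid [ 0.47543792 -0.15998588  0.055     ]
[[269.7632074  133.57888001]
 [302.6943879  137.67154625]
 [269.57942955 134.45067247]
 [302.57509842 138.55678112]]
orange obs side [[0.48611242 0.16316268 0.097     ]
 [0.58890237 0.14129871 0.097     ]] [[0.48486295 0.16361892 0.097     ]
 [0.58730922 0.14060235 0.097     ]
 [0.48398613 0.1597162  0.097     ]
 [0.5864324  0.13669963 0.097     ]]
```

View pics/t8.png

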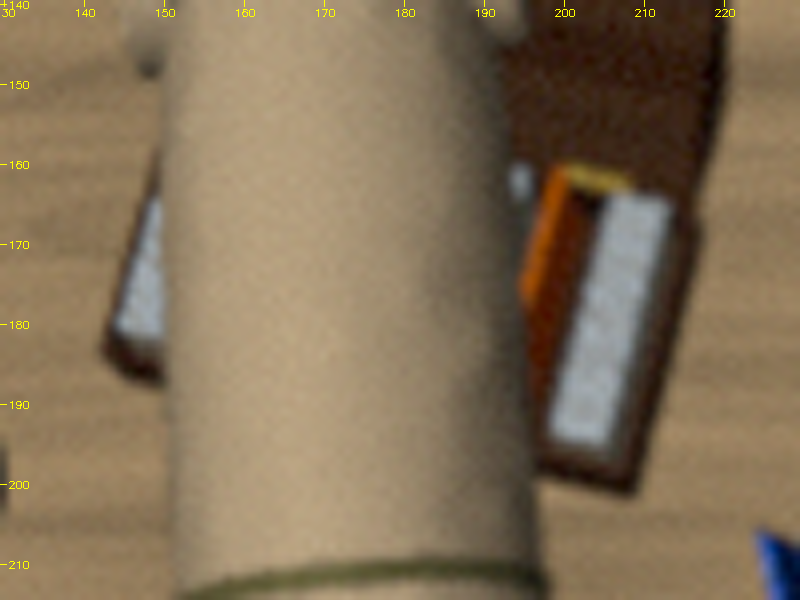

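View pics/t9.png

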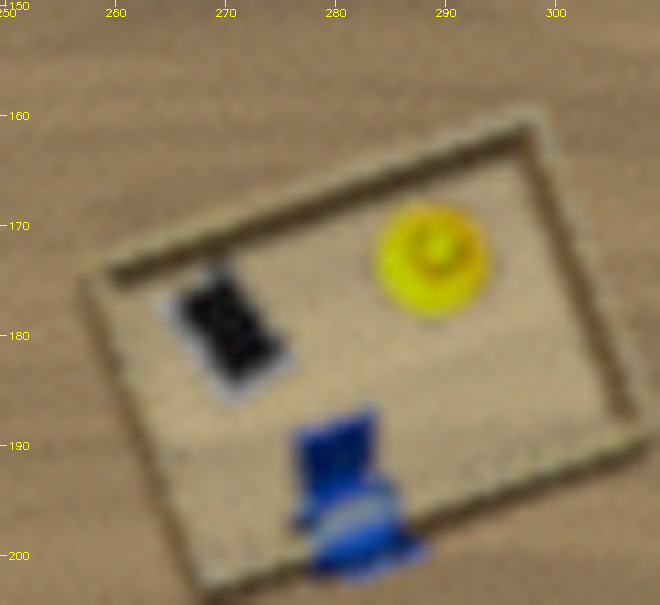

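View pics/s9.png

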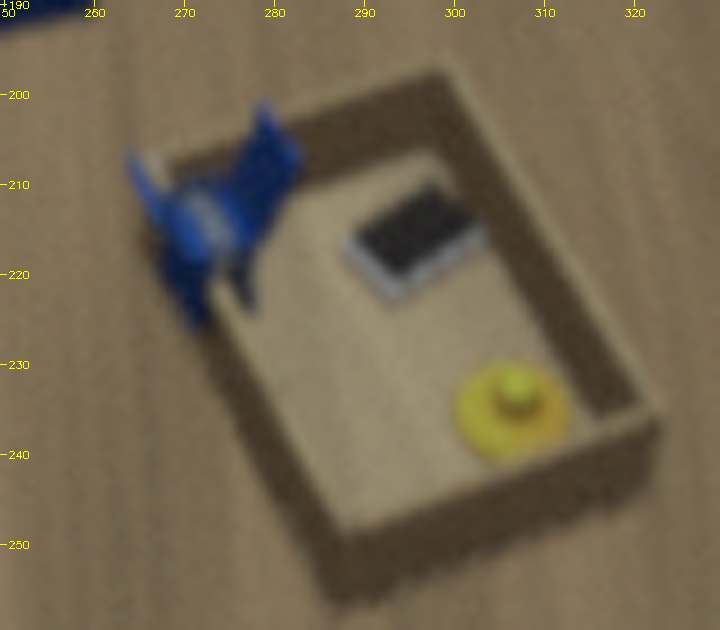

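Run:
```python
from fit import *
C=lambda a,s,x0,y0: np.array(a,float)/s+[x0-.5,y0-.5]
tx,ty=.055,.075
tr=[[tx,ty,.055],[tx,-ty,.055],[-tx,-ty,.055],[-tx,ty,.055]]
tt=C([(303,200),(632,80),(718,310),(390,443)],8,220,150)
ts=C([(447,72),(660,412),(333,540),(160,160)],9,250,190)
for o in([('side',tr,ts)],[('top',tr,tt),('side',tr,ts)]):
    p,r=fit(o,[.5,-.14,.36]); print(p.round(4),r.round(1).tolist())
for yl in (.02,.025,.03): print(yl,rig2(*p,[[-.0525,yl,.08]]))
# clip in tray coordinates
c,s=np.cos(p[2]),np.sin(p[2])
for q in ([.4712,-.1328],[.4716,-.1348],[.49137,-.1257],[.4933,-.1216],[.449,-.1416]):
    d=np.array(q)-p[:2]; print(q,(c*d[0]+s*d[1]).round(4),(-s*d[0]+c*d[1]).round(4))
```

```text
[ 0.5303 -0.1444  0.3229] [[0.9, -1.7], [0.7, 1.3], [0.3, 0.3], [-1.9, -0.3]]
[ 0.5281 -0.143   0.3416] [[0.0, -1.8], [0.5, -0.8], [1.2, 0.3], [0.3, -1.8], [-0.5, -2.2], [0.1, 0.5], [0.0, 0.0], [-3.1, -0.2]]
0.02 [[ 0.47188564 -0.14179141  0.08      ]]
0.025 [[ 0.47021049 -0.13708037  0.08      ]]
0.03 [[ 0.46853535 -0.13236933  0.08      ]]
[0.4712, -0.1328] -0.0501 0.0287
[0.4716, -0.1348] -0.0504 0.0267
[0.49137, -0.1257] -0.0288 0.0286
[0.4933, -0.1216] -0.0256 0.0319
[0.449, -0.1416] -0.074 0.0278
```

Emit:
step_arm(
  plan=[
    [80,[-0.5,-0.45,0],-0.05],
    [80,[-0.6,-0.6,0],-0.1],
    [80,[-0.5,-0.65,-0.1],-0.11],
    [80,[-0.4,-0.7,-0.15],-0.11],
    [80,[-0.4,-0.7,-0.15],-0.11],
    [80,[-0.3,-0.7,-0.2],-0.11],
    [80,[-0.25,-0.7,-0.2],-0.11],
    [80,[-0.2,-0.7,-0.2],-0.11],
    [80,[-0.2,-0.65,-0.2],-0.11],
    [80,[-0.1,-0.5,-0.2],-0.07],
    [80,[0,0,0],0],
    [80,[0,0,0],0],
  ],
)

```text
t: 8.55
eef_pos: [0.47, -0.132, 0.199]
tool_rot: [[-0.353, 0.936, -0.001], [0.936, 0.353, 0.001], [0.001, -0.0, -1.0]]
force: [-0.9, -0.7, 0.3]
finger_gap: 0.907
```

Run:
```python
from h import *
s=state(); print(s['t'],s['eef_pos'],s['tool_rot'],np.arctan2(s['tool_rot'][1,1],s['tool_rot'][0,1]),s['force'],s['finger_gap']*88.1,s['joints'])
d=snapshot('side'); crop(d,'s10',240,160,100,75,8);d=snapshot('top');crop(d,'t10',230,150,100,75,8); crop(d,'t11',130,140,100,75,8)
print(np.array(([.4705,-.1335]-s['eef_pos'][:2])*20).round(3))
```

```text
8.55 [ 0.46999832 -0.13201712  0.19898717] [[-3.52619781e-01  9.35766505e-01 -5.80991435e-04]
 [ 9.35766404e-01  3.52620089e-01  5.57646156e-04]
 [ 7.26695846e-04 -3.47035201e-04 -9.99999676e-01]] 0.36036959276064406 [-0.85854976 -0.6641978   0.28917147] 79.9337886989 [-5.14477858e-01  2.68781615e-01  1.66495111e+00  2.13406881e-04
  1.20864013e+00 -8.74923011e-01]
[ 0.01 -0.03]
```

View pics/s10.png

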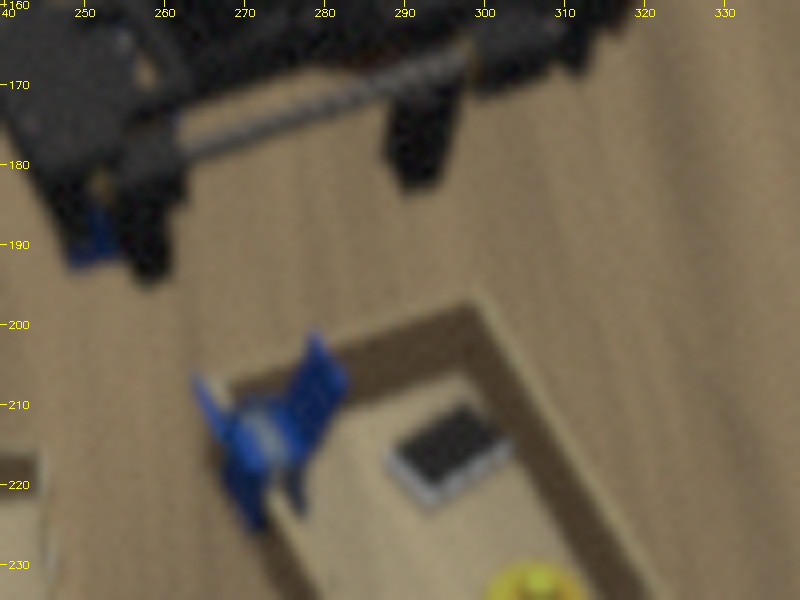

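View pics/t11.png

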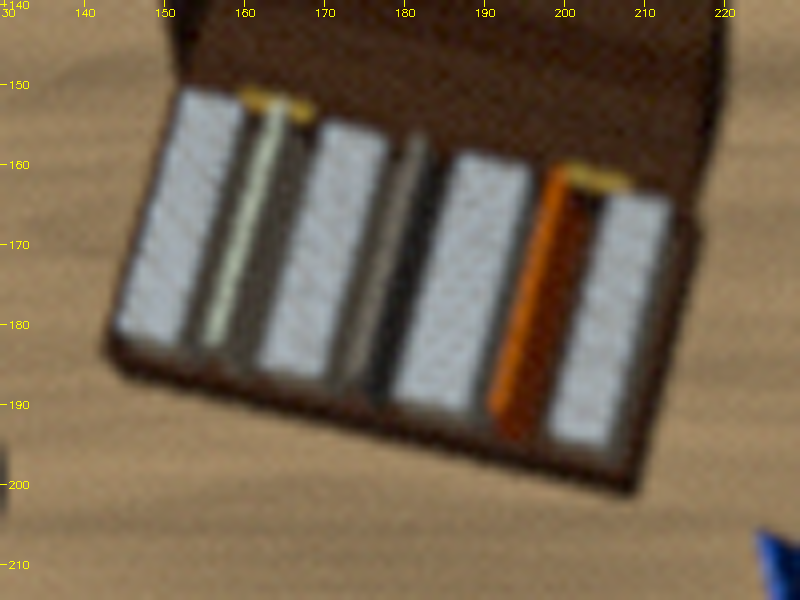

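Emit:
step_arm(
  plan=[
    [80,[0.01,-0.03,-0.5],0],
    [80,[0,0,-0.6],0],
    [80,[0,0,-0.6],0],
    [80,[0,0,-0.4],0],
    [80,[0,0,-0.24],0],
    [80,[0,0,0],0],
  ],
)

```text
t: 9.4
eef_pos: [0.4706, -0.1338, 0.082]
tool_rot: [[-0.352, 0.936, -0.001], [0.936, 0.352, 0.0], [0.001, -0.0, -1.0]]
force: [0.4, 0.3, 1.4]
finger_gap: 0.903
```

Run:
```python
from h import *
s=state(); print(s['t'],s['eef_pos'],s['force'],s['finger_gap']*88.1)
d=snapshot('side'); crop(d,'s12',230,160,100,75,8)
P=s['eef_pos'];R=s['tool_rot']
print(proj('side',[P,P+R[:,1]*.04,P-R[:,1]*.04]))
```

```text
9.4 [ 0.47055781 -0.13380439  0.08201133] [0.36773354 0.28327965 1.39480099] 79.58950903808491
[[272.48066585 213.81010086]
 [285.54843606 209.0333311 ]
 [259.16013577 218.67010269]]
```

View pics/s12.png

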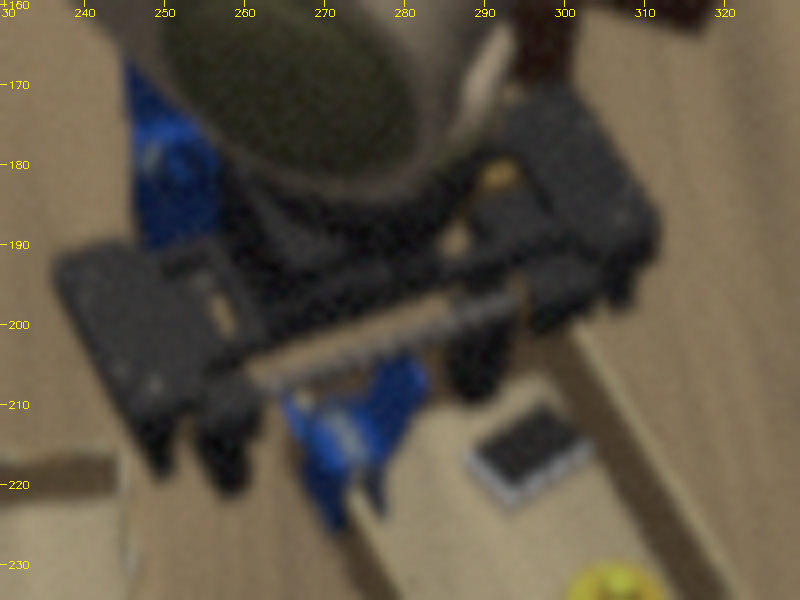

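Emit:
step_arm(
  plan=[
    [50,[0,0,0],0],
    [45,[0,0,0],0],
    [40,[0,0,0],0],
    [35,[0,0,0],0],
    [30,[0,0,0],0],
    [20,[0,0,0],0],
    [10,[0,0,0],0],
    [0,[0,0,0],0],
    [0,[0,0,0],0],
    [0,[0,0,0],0],
    [0,[0,0,0],0],
  ],
)

```text
t: 10.82
eef_pos: [0.4706, -0.1342, 0.0822]
tool_rot: [[-0.351, 0.936, -0.0], [0.936, 0.351, 0.0], [0.0, 0.0, -1.0]]
force: [0.0, 0.7, -0.3]
finger_gap: 0.288
```

Run:
```python
from h import *
s=state(); print(s['t'],s['eef_pos'],s['force'],s['ft_torque'],s['finger_gap']*88.1)
d=snapshot('side'); crop(d,'s13',230,160,100,75,8)
```

```text
10.825 [ 0.47056637 -0.1342016   0.08221448] [ 0.01865281  0.68866482 -0.31663027] [-0.00665071  0.03844179 -0.01226316] 25.393869096890747
```

View pics/s13.png

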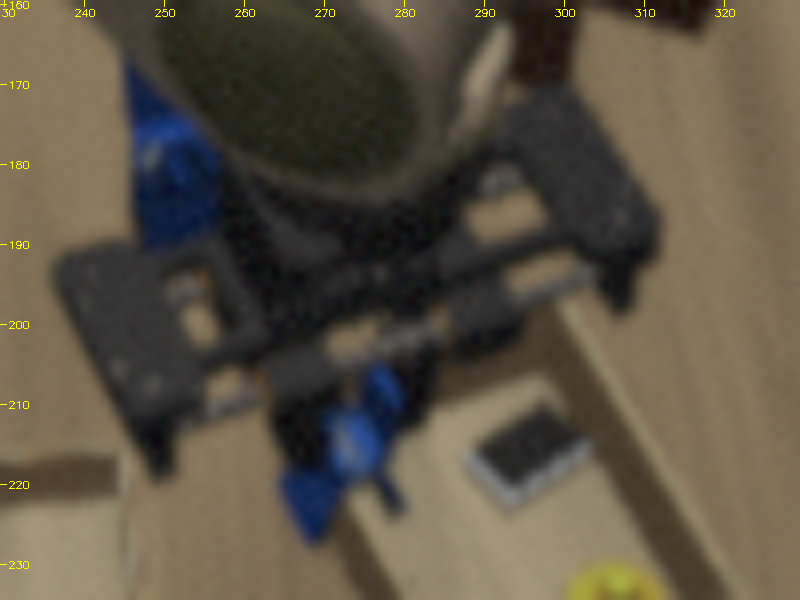

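Emit:
step_arm(
  plan=[
    [0,[0,0,0.1],0],
    [0,[0,0,0.2],0],
    [0,[0,0,0.3],0],
    [0,[0,0,0.5],0],
    [0,[0,0,0.6],0],
    [0,[0,0,0.6],0],
    [0,[0,0,0.4],0],
    [0,[0,0,0],0],
  ],
)

```text
t: 11.88
eef_pos: [0.471, -0.1344, 0.2191]
tool_rot: [[-0.351, 0.936, 0.003], [0.936, 0.351, -0.002], [-0.003, 0.002, -1.0]]
force: [0.1, 0.1, -1.8]
finger_gap: 0.291
```

Run:
```python
from h import *
s=state(); print(s['t'],s['eef_pos'],s['force'],s['ft_torque'],s['finger_gap']*88.1)
d=snapshot('side'); crop(d,'s14',230,120,100,75,8)
P=s['eef_pos'];R=s['tool_rot']
G=P-R[:,2]*.019; tip=G-np.array([0,0,.064])
print(proj('side',[P,tip+R[:,1]*.0125,tip-R[:,1]*.0125]))
```

```text
11.875 [ 0.47102836 -0.13444336  0.21906088] [ 0.05236909  0.13348408 -1.81529279] [-0.02755796  0.030616    0.04064697] 25.63400574284348
[[274.63455356 182.62231432]
 [278.31721655 192.08332602]
 [269.49822412 195.19120424]]
```

View pics/s14.png

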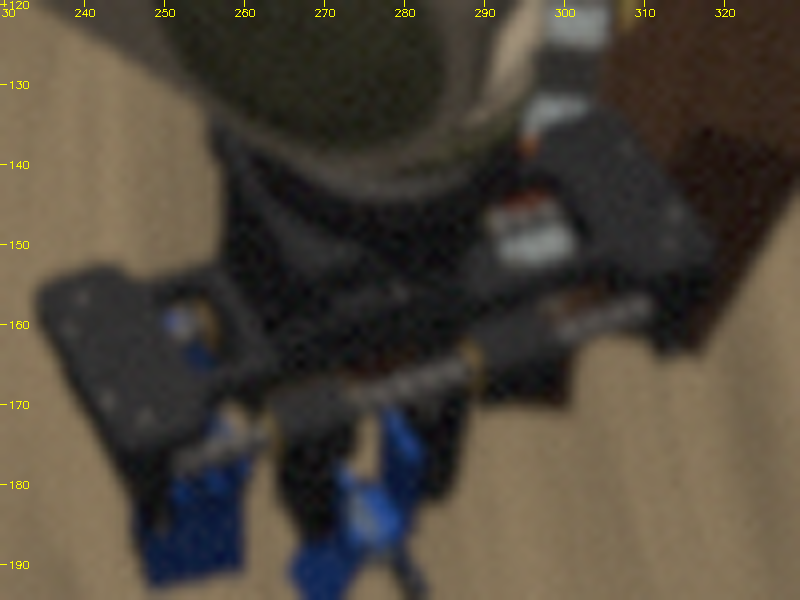

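Run:
```python
from h import *
d=snapshot('side'); crop(d,'s15',250,160,50,48,12)
s=state(); print(s['eef_pos'],s['t'])
P=s['eef_pos'];R=s['tool_rot']
for zt in (.055,.06,.064,.068,.072): # tip below grasp point; clip frame: y along pivot = R[:,0]
    tip=P+[0,0,.019-zt]
    # bottom corners outer-near
    L=[tip+R[:,1]*a+R[:,0]*b for a in(.0165,-.0165) for b in(.014,-.014)]
    print(zt,proj('side',L).round(1).tolist())
```

```text
[ 0.47030854 -0.13408085  0.21694659] 11.975
0.055 [[277.2, 185.9], [282.0, 193.9], [265.6, 190.0], [270.2, 198.0]]
0.06 [[277.1, 187.1], [281.9, 195.0], [265.6, 191.2], [270.1, 199.2]]
0.064 [[277.1, 188.1], [281.8, 196.0], [265.5, 192.1], [270.1, 200.1]]
0.068 [[277.0, 189.0], [281.7, 196.9], [265.5, 193.1], [270.0, 201.1]]
0.072 [[276.9, 190.0], [281.6, 197.9], [265.5, 194.0], [270.0, 202.0]]
```

View pics/s15.png

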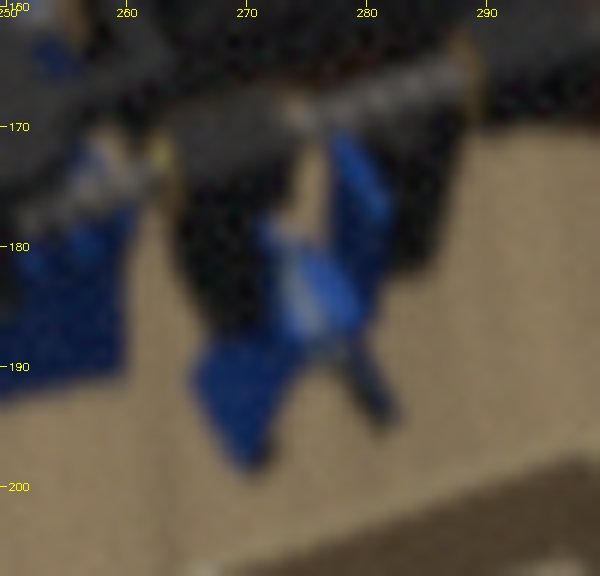

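Run:
```python
from fit import *
C=lambda a,s,x0,y0: np.array(a,float)/s+[x0-.5,y0-.5]
a=onz('top',C([(562,172),(495,400)],8,130,140),.097); print(a,a.mean(0),np.hypot(*(a[1]-a[0])[:2]),np.arctan2(*(a[0]-a[1])[1::-1]))
b=onz('side',C([(184,445),(382,468)],6,240,60),.097); print(b,b.mean(0),np.hypot(*(b[1]-b[0])[:2]),np.arctan2(*(b[1]-b[0])[1::-1]))
print('model',rig2(.5488,.2087,-.221,[[0,-.06,.097]]))
```

```text
[[0.58289891 0.1372153  0.097     ]
 [0.4868641  0.16232262 0.097     ]] [0.5348815  0.14976896 0.097     ] 0.0992625884682295 -0.2557162479755731
[[0.48611242 0.16316268 0.097     ]
 [0.58890237 0.14129871 0.097     ]] [0.53750739 0.1522307  0.097     ] 0.10508951814162494 -0.209581843362002
model [[0.53564768 0.15015928 0.097     ]]
```

Emit:
step_arm(
  plan=[
    [0,[0.05,0.3,0.05],0.09],
    [0,[0.1,0.5,0.05],0.1],
    [0,[0.12,0.6,0],0.1],
    [0,[0.15,0.65,0],0.1],
    [0,[0.15,0.65,0],0.1],
    [0,[0.15,0.65,0],0.1],
    [0,[0.15,0.65,0],0.1],
    [0,[0.15,0.6,0],0.1],
    [0,[0.15,0.5,0],0.1],
    [0,[0.1,0.4,0],0.06],
    [0,[0.05,0.18,0],0.04],
    [0,[0,0,0],0],
    [0,[0,0,0],0],
  ],
)

```text
t: 13.6
eef_pos: [0.5365, 0.1491, 0.2222]
tool_rot: [[-0.975, 0.221, -0.0], [0.221, 0.975, -0.0], [0.0, -0.0, -1.0]]
force: [0.1, 0.6, -0.1]
finger_gap: 0.289
```

Run:
```python
from h import *
s=state(); print(s['t'],s['eef_pos'],s['force'],s['ft_torque'],s['finger_gap']*88.1)
P=s['eef_pos'];R=s['tool_rot']; print(np.arctan2(R[1,1],R[0,1]))
d=snapshot('side'); crop(d,'s16',240,85,90,70,8)
d=snapshot('top'); crop(d,'t16',140,130,100,75,8)
tip=P-[0,0,.042]
print(proj('side',[P,tip+R[:,1]*.0165-R[:,0]*.014,tip-R[:,1]*.0165-R[:,0]*.014,tip+R[:,1]*.0165+R[:,0]*.014,tip-R[:,1]*.0165+R[:,0]*.014]))
print(((np.array([.5364,.1501])-P[:2])*20).round(3))
```

```text
13.6 [0.53649634 0.14913433 0.222169  ] [ 0.10013936  0.59206994 -0.13550319] [-0.01733463  0.03563655 -0.02036529] 25.488706156988435
1.347600685234326
[[288.98080182 105.721757  ]
 [293.31170848 113.44386662]
 [292.09052545 120.72842432]
 [284.13921205 112.32888338]
 [282.75863864 119.58130713]]
[-0.002  0.019]
```

View pics/s16.png

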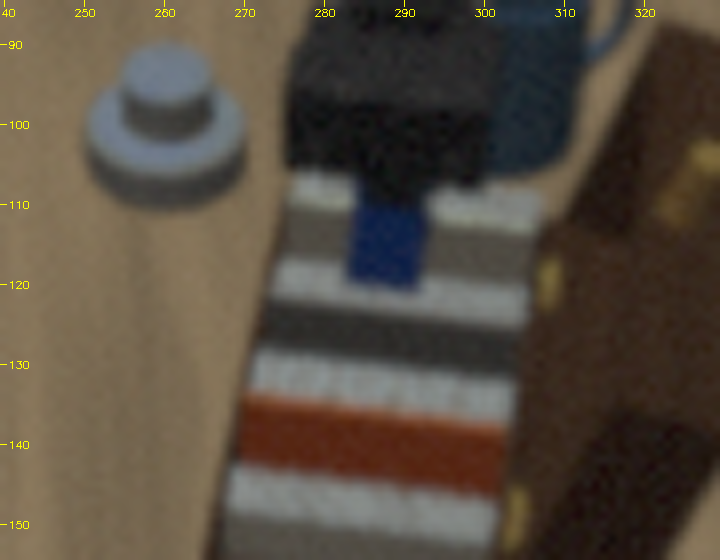

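View pics/t16.png

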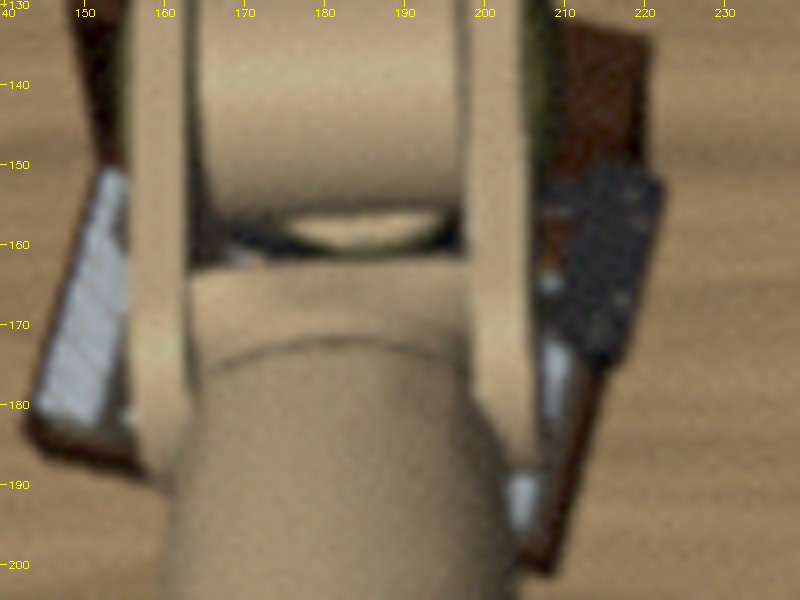

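Emit:
step_arm(
  plan=[
    [0,[0,0.02,-0.3],0],
    [0,[0,0,-0.4],0],
    [0,[0,0,-0.3],0],
    [0,[0,0,-0.2],0],
    [0,[0,0,-0.1],0],
    [0,[0,0,0],0],
  ],
)

```text
t: 14.45
eef_pos: [0.5366, 0.1508, 0.1572]
tool_rot: [[-0.975, 0.22, -0.0], [0.22, 0.975, -0.0], [0.0, -0.0, -1.0]]
force: [0.0, 0.4, -0.2]
finger_gap: 0.287
```

Run:
```python
from h import *
s=state(); print(s['t'],s['eef_pos'],s['force'],s['ft_torque'],s['finger_gap']*88.1)
P=s['eef_pos'];R=s['tool_rot']
d=snapshot('side'); crop(d,'s17',250,95,75,58,10)
tip=P-[0,0,.042]
print(proj('side',[tip-R[:,1]*.0165-R[:,0]*.014,tip-R[:,1]*.0165+R[:,0]*.014]))
```

```text
14.45 [0.53660425 0.15077044 0.15718662] [ 0.03629842  0.38415446 -0.17328696] [ 0.00089254  0.01768504 -0.00363823] 25.28200384973724
[[290.58645262 135.95611007]
 [281.62845919 134.83795837]]
```

View pics/s17.png

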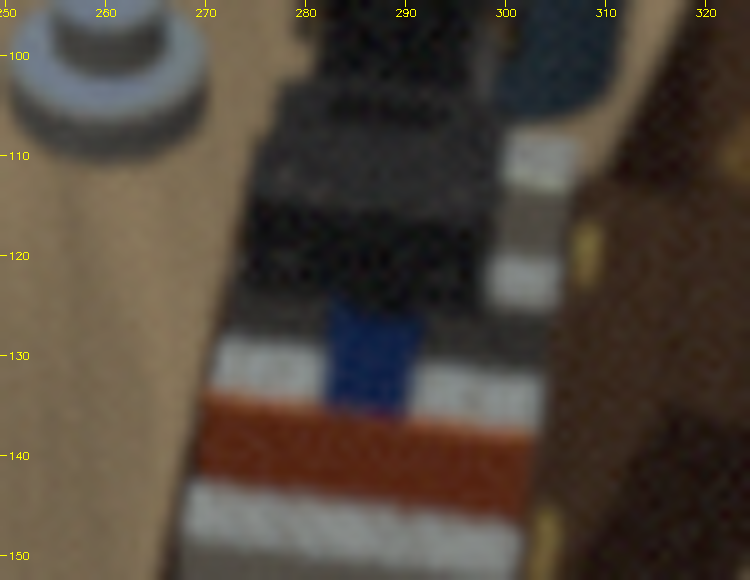

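Emit:
step_arm(
  plan=[
    [0,[0,-0.01,-0.12],0],
    [0,[0,0,-0.14],0],
    [0,[0,0,-0.14],0],
    [0,[0,0,-0.1],0],
    [0,[0,0,-0.06],0],
    [0,[0,0,0],0],
    [0,[0,0,0],0],
  ],
)

```text
t: 15.38
eef_pos: [0.5366, 0.1503, 0.1294]
tool_rot: [[-0.976, 0.22, 0.0], [0.22, 0.976, 0.0], [-0.0, 0.0, -1.0]]
force: [0.7, -1.1, -0.0]
finger_gap: 0.29
```

Run:
```python
from h import *
s=state(); print(s['t'],s['eef_pos'],s['force'],s['ft_torque'],s['finger_gap']*88.1)
P=s['eef_pos'];R=s['tool_rot']
d=snapshot('side'); crop(d,'s18',250,95,75,58,10); d=snapshot('side'); cv2.imwrite('pics/s19.png',d); cv2.imwrite('pics/t19.png',snapshot('top'))
tip=P-[0,0,.042]
print(proj('side',[tip-R[:,1]*.0165-R[:,0]*.014,tip-R[:,1]*.0165+R[:,0]*.014]))
```

```text
15.375 [0.53664728 0.15029894 0.1294138 ] [ 0.74464268 -1.08559358 -0.0427423 ] [ 0.01849634  0.0233847  -0.07773212] 25.53817716260417
[[290.01247187 142.36946812]
 [281.20143635 141.26134964]]
```

View pics/s18.png

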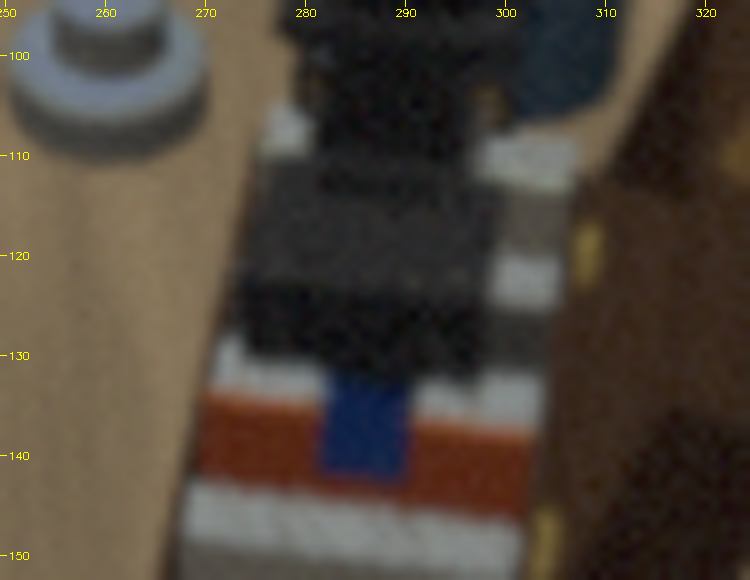

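View pics/s19.png

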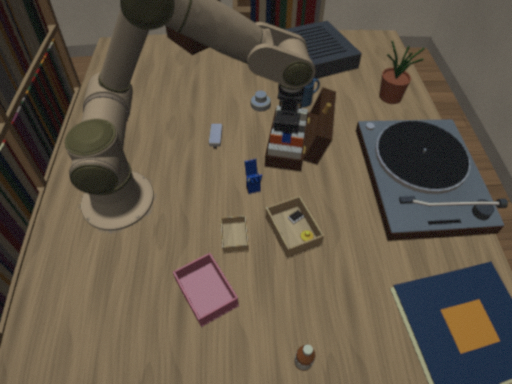

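View pics/t19.png

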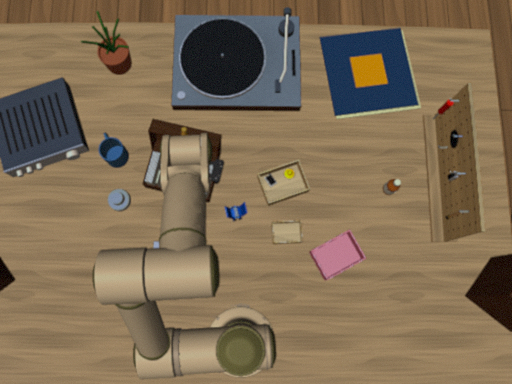

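Emit:
step_arm(
  plan=[
    [0,[0,0,0],0],
    [0,[0,0,0],0],
    [0,[0,0,0],0],
    [0,[0,0,0],0],
  ],
)

```text
t: 16.02
eef_pos: [0.5365, 0.1503, 0.1292]
tool_rot: [[-0.975, 0.22, -0.0], [0.22, 0.975, 0.0], [0.0, 0.0, -1.0]]
force: [0.5, 0.1, -0.2]
finger_gap: 0.291
```

Run:
```python
from h import *
s=state(); print(s['t'],s['eef_pos'],s['force'],s['ft_torque'],s['finger_gap']*88.1)
a=snapshot('side'); crop(a,'s20',250,95,75,58,10)
```

```text
16.025 [0.53654993 0.15026703 0.12921384] [ 0.53275675  0.0990307  -0.20730146] [ 0.02471105 -0.0249659   0.00096597] 25.62134070212443
```

Forces are at noise level and the clip is steady and fully squeezed, so I'm handing in.

```bash
python3 -c "
from rig import *
print(finish_job())"
```

```text
the job is handed in; nothing more can be done
None
```

I opened the box lid by its knob until it stood back, and let it go. Then I took the blue clip off the birch tray's front rim and lowered it, squeezed wide open, over the orange divider. The orange divider is in the box's y = −60 mm slot. I handed in at about 16 s while holding the clip there.

Last checks:
- **Squeeze:** the finger opening read 25.6 mm, against 26 mm over the tails when fully squeezed. The gripper also read about 2 mm low on the 16 mm knob, so I take the clip to be on its stop.
- **Depth and position:** the tool was within about 1 mm of the target. That puts the jaw tips at about z = 87 mm, 10 mm below the divider's top edge and 8 mm above the cards. In the side picture the near jaw lay over the orange face within about half a pixel of where I predicted.
- **Contact:** wrist forces were about 0.5 N, which is noise level. One reading just after lowering showed about 1.3 N sideways, and it was gone half a second later.
- **Rest of the scene:** the last pictures show the lid standing back and the other objects where they were.

**Not seen directly:** the far jaw was hidden by the divider and gripper. Its place is inferred from the tool pose and the clip's width. The two cameras placed the divider about 2 to 3 mm apart, inside the roughly 10 mm of clearance on each side.

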